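Gather the steel forming tools into the caddy

TASK

Put the steel forming tools away in the caddy, each in its own bin: the plain flat steel block in the red bin, the grooved steel block in the blue bin, the dark V-notched block in the yellow bin and the bright ball-headed punch, standing upright on its foot, in the green bin. The blocks must rest flat on the floor of their bins, right way up as they stand now. The dark punch and the white rubber block do not belong there: leave them where they are.

Things in the scene. Friction and masses are not known exactly. Their poses are not given: they have to be found in the camera images.
- flat_block: Plain flat block of bright steel, smooth top, 52 x 52 mm and 28 mm high, 0.62 kg; x and y along its sides. Origin: centre of its underside; z up as it stands.
- grooved_block: Block of bright steel with parallel grooves across its top, 48 x 48 mm and 30 mm high, 0.5 kg; the grooves run along its y. Origin: centre of its underside; z up as it stands.
- vee_block: Dark grey steel block with a large V notch in its top that runs along its y, 40 (x) x 42 (y) mm and 50 mm high, 0.55 kg; its four sides are upright and flat. Origin: centre of its underside; z up as it stands.
- bright_punch: Dapping punch of bright, light grey steel standing on its foot, 65 mm high, 0.055 kg: round shank 16 mm thick up to about 41 mm, then a ball head 22 mm across centred about 53 mm up. Origin: centre of its underside; z up as it stands.
- dark_punch: Look-alike that stays: dark grey dapping punch standing on its foot, 60 mm high, 17 mm thick. Origin: centre of its underside; z up as it stands.
- rubber_block: Look-alike that stays: smooth white rubber polishing block with rounded edges, 28 (x) x 58 (y) x 18 mm high. Origin: centre of its underside; z up as it stands. Behind the row of tools stands a fixed raised black shelf: front edge at x = 0.607, from the left to y = -0.15, its top 0.18 m above the table; pass in front of it or well over it.
- red_bin: Red bin: open square dish on the caddy, fixed, 81 x 81 mm outside, 75 x 75 mm inside, 9 mm high, floor 3 mm thick. Origin: centre of its underside, 5 mm above the table (so its inner floor is 8 mm and its wall tops 14 mm above the table); x, y along its sides. The four bins form a square, centres 92 mm apart; which colour has which corner varies.
- blue_bin: Blue bin, as the red one.
- yellow_bin: Yellow bin, as the red one.
- green_bin: Green bin, as the red one.
Things that resemble listed ones, but are neither listed nor needed, are in the scene too. Leave any orange look-alike of the grooved_block alone.

How it is judged:
At the end, for the whole second after the job is handed in: Each of the four tools rests on the floor of its own bin, within its walls (30 mm from its centre along each side, underside below 8 mm), upright within 0.15 rad, released and at rest; the dark punch and the rubber block stand within 25 mm of where they started (x of flat_block in the frame of red_bin between -0.03 and 0.03 m and y of flat_block in the frame of red_bin between -0.03 and 0.03 m and z of flat_block in the frame of red_bin between -0.003 and 0.008 m and angle between each of flat_block, grooved_block, vee_block, bright_punch, dark_punch, rubber_block's own z axis and vertical below 0.15 rad and linear speed of each of flat_block, grooved_block, vee_block, bright_punch below 0.02 m/s and x of grooved_block in the frame of blue_bin between -0.03 and 0.03 m and y of grooved_block in the frame of blue_bin between -0.03 and 0.03 m and z of grooved_block in the frame of blue_bin between -0.003 and 0.008 m and x of vee_block in the frame of yellow_bin between -0.03 and 0.03 m and y of vee_block in the frame of yellow_bin between -0.03 and 0.03 m and z of vee_block in the frame of yellow_bin between -0.003 and 0.008 m and x of bright_punch in the frame of green_bin between -0.03 and 0.03 m and y of bright_punch in the frame of green_bin between -0.03 and 0.03 m and z of bright_punch in the frame of green_bin between -0.003 and 0.008 m and distance of each of dark_punch, rubber_block from where it was at the start of the episode below 0.025 m); the robot touches nothing.
It fails at once if the dark punch or the rubber block is carried or knocked away from its place (more than 40 mm) (distance of any of dark_punch, rubber_block from where it was at the start of the episode above 0.04 m).
It also fails if it takes over 125 s, if anything falls off the work surface, if the arm or the gripper's body presses on something with over 40 N, if the wrist force passes 120 N, or if a joint passes its speed limit or range.

ROBOT

A 6-joint arm with a two-finger parallel gripper is mounted at the origin on a cart in front of the work surface, level with it; the furniture and walls round the work are solid. World frame = base frame: x ahead of the robot, y to its left, z up, the work surface at z = 0. Lengths are in m, angles in rad, forces in N, time in s.
With the tool pointing down it reaches from about 0.375 to 0.75 m from the base axis. Payload 9 kg.
Tool frame: the origin (TCP) lies between the finger pads; the fingertips stand 11 mm ahead of it and the grasp point (between the pads) lies 8 mm behind it; z points along the fingers, y is the line along which they close (so a half turn about z gives the same grasp; the last joint's range is limited). The gripper opens to 85 mm and grips with 20 to 120 N. Pads are 22 mm wide; open, the fingers measure 114 mm over their backs; the gripper's body (76 mm by 85 mm) begins 54 mm behind the grasp point. The pads swing forward as they close: fully open they stand 13 mm farther back than shut.
Start: joints at [-1.415, 0.104, 0.097, 1.564, 0, 1.353], TCP at [0.219, -0.559, 0.242] pointing down, gripper open.
Joint ranges: [-2.99, 2.99], [-0.84, 1.86], [-1.1, 1.16], [-1.84, 2.11], [-1.51, 1.56], [-3.14, 3.14]. Speed limits (rad/s): [2.22, 2.22, 2.57, 3.14, 3.14, 3.14].

INTERFACE

Orientations are given as a unit quaternion [x, y, z, w].
In Python, from rig import r, optics gives the robot as it stands.
- The arm moves only by the shell command python3 -m creep, which reads ROWS from standard input. ROWS is a JSON list of rows, 1 to 10 of them, each an object with the fields drx, dry, drz (a rotation vector in fractions of the full range, 1 being 120 degrees), tx, ty, tz (the shift in normalised numbers (1 is 100 cm)), jaw (the finger opening in m); a field left out counts as zero (the opening has to be given); each row is the pose to reach, as a shift and turn from the pose commanded when the command began, along the tool's axes at that moment; what a row does not reach only later rows make up. A row lasts 1/10 s, in which the tool goes at most 0.05 m and 0.15 rad, less where a joint would pass 70% of its speed; a pose out of reach is approached as far as the arm can. The fingers move at their own pace and stop on an object; the grip force is fixed at half the most. Time passes only in rows, so rows that do not move let the fingers close. It prints the time, the measured TCP pose, the force, the opening and the grip force at its end. A shift or turn number past 1, either way, is cut back to 1. Input that does not fit is refused with a message, and nothing moves.
- r.state(): the state, without advancing time (a new reading comes with each control period).
- optics.capture(name): name is "scene" or "top" or "wrist"; returns a dict with "frame" (420x560x3 uint8, red, green, blue), "range_z" (420x560 float32, m along the optical axis (not along the pixel's ray), 0 where there is no reading), "camera_matrix" (3x3 intrinsics, pixels), "view" (4x4, takes a point from world to camera coordinates). Camera axes: x right, y down, z forward; pixel columns grow to the right and rows downward; lengths in m; the calibration is good to about 2 mm. A picture is of the moment at which its call begins.
- r.close_job(): hands the job in; it is judged then, once.
The state is a dict: "t": time; "q": joint angles; "qvel": joint speeds; "joint_efforts": joint torques, N m; "position": TCP position; "ee_rot": TCP orientation; "contact_force": force on the tool from outside, world axes, zero at the start; "torque": the same for the moment, N m; "width": finger opening in m; "grip_force": force on a finger pad.
Only numpy, scipy, OpenCV 4.12 (cv2) and the standard library are available. Lean on these libraries where they do the work, as an engineer would, in place of code of your own. Each camera call takes 0.05 s, during which the arm holds its last target. There are 200 camera calls.

## Working session

There is one attempt and no reset: what is moved stays moved. The work goes in short steps, Python scripts to look and compute and a shell command to move; the robot and the scene stay as the last step left them, time stands still between calls to the robot, and variables do not carry over. Pictures are saved under pics/ and viewed, at most 14 in all, crops included, and the job is handed in when it is done.

```bash
ls; mkdir -p pics; python3 - <<'E'
from rig import r, optics
import cv2,numpy as np,pickle
for n in("scene","top"):
    c=optics.capture(n); cv2.imwrite(f"pics/{n}0.png",c["frame"][:,:,::-1]); pickle.dump(c,open(f"{n}0.pkl","wb"))
    v=c["view"]; print(n,np.round(-v[:3,:3].T@v[:3,3],3),np.round(v[2,:3],3),c["camera_matrix"][0,0],(c["range_z"]>0).mean())
print(r.state())
E
```

```text
pics
scene [-0.072  0.878  0.587] [ 0.513 -0.72  -0.467] 473.6857634668764 0.9960586734693877
top [0.236 0.024 1.487] [ 0.193  0.004 -0.981] 470.65036321959917 0.9959651360544217
{'t': 0.1, 'q': array([-1.41465770e+00,  1.04634931e-01,  9.65431469e-02,  1.56393008e+00,
        9.07291556e-06,  1.35307900e+00]), 'qvel': array([-0.00160298, -0.00166438,  0.00341002,  0.00102724,  0.00048652,
        0.0012217 ]), 'joint_efforts': array([ 7.64241850e-03, -5.58204210e+01,  5.04721498e+01,  1.27640276e-02,
       -2.74355571e-04,  9.07999436e-07]), 'position': array([ 0.21907878, -0.55825261,  0.24160068]), 'ee_rot': array([ 9.82579595e-01,  1.85841231e-01,  2.33981226e-05, -6.12340065e-04]), 'contact_force': array([-0.36154809,  0.51538088, -0.05041193]), 'torque': array([ 0.02583657, -0.01341858,  0.01679848]), 'grip_force': 0.0, 'width': 0.08551867516796462}
```

View pics/scene0.png

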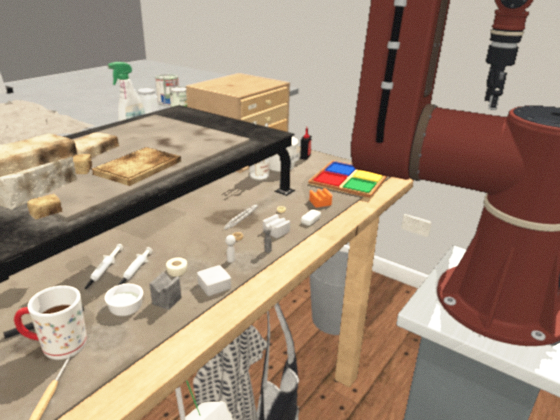

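View pics/top0.png

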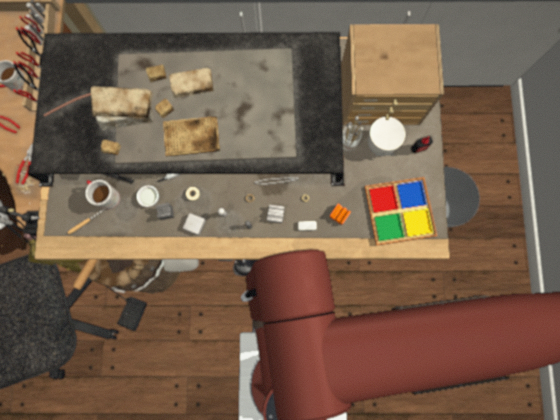

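The scene view shows the vee block at (165,290), flat block (213,280), bright punch (231,247), dark punch (268,238), grooved block (278,226), white rubber (311,216), orange look-alike (320,197) and the caddy at (350,178). The top view shows the same row at (166,211), (194,224), (222,211), (248,224), (276,214), (307,226) and (340,213). The bins are red (382,198), blue (410,194), green (389,227) and yellow (417,222).

Possible confusions:
- **Flat block:** top (194,224) against rubber (307,226).
- **Grooved block:** top (276,214) against orange (340,213).
- **Bright punch:** top (222,211) against dark punch (248,224).

I'll check these in one crop and measure.

```bash
cat > h.py <<'E'
import numpy as np,cv2
from scipy.spatial.transform import Rotation as R
def pts(c):
    K,V,d=c["camera_matrix"],c["view"],c["range_z"]
    v,u=np.indices(d.shape); p=np.stack([(u-K[0,2])/K[0,0]*d,(v-K[1,2])/K[1,1]*d,d],-1)
    w=(p-V[:3,3])@V[:3,:3]; w[d<=0]=np.nan; return w
def ray(c,uv,z):
    K,V=c["camera_matrix"],c["view"]; uv=np.atleast_2d(uv).astype(float)
    d=np.c_[(uv[:,0]-K[0,2])/K[0,0],(uv[:,1]-K[1,2])/K[1,1],np.ones(len(uv))]@V[:3,:3]
    o=-V[:3,:3].T@V[:3,3]; return o+d*((z-o[2])/d[:,2])[:,None]
def blobs(c,zmin,box,amin=8):
    """things standing above zmin inside box: height, pixel, rectangle of the top face (cast on its plane)"""
    w=pts(c); m=(w[...,2]>zmin)&(w[...,2]<.12)&(w[...,0]>box[0])&(w[...,0]<box[1])&(w[...,1]>box[2])&(w[...,1]<box[3])
    n,l,s,ce=cv2.connectedComponentsWithStats(m.astype(np.uint8))
    for i in range(1,n):
        if s[i,4]<amin: continue
        z=np.nanpercentile(w[l==i][:,2],90); t=(l==i)&(w[...,2]>z-.006)
        v,u=np.nonzero(t); P=ray(c,np.c_[u,v],z)[:,:2]
        (cx,cy),(a,b),an=cv2.minAreaRect(P.astype(np.float32))
        print("px",np.round(ce[i]),"n",s[i,4],"top z %.4f c %.4f %.4f mean %.4f %.4f size %.4f %.4f ang %.1f"%(z,cx,cy,*P.mean(0),a,b,an),"rgb",c["frame"][t].mean(0).round())
COL=dict(red=lambda f:(f[0]>150)&(f[1]<80)&(f[2]<80),blue=lambda f:(f[2]>150)&(f[0]<90),yellow=lambda f:(f[0]>170)&(f[1]>150)&(f[2]<90),green=lambda f:(f[1]>110)&(f[0]<80)&(f[2]<110))
def bins(c,z=.014):
    f=np.moveaxis(c["frame"].astype(int),2,0); w=pts(c)
    for k,g in COL.items():
        m=g(f).astype(np.uint8); n,l,s,ce=cv2.connectedComponentsWithStats(m)
        if n<2: continue
        i=1+s[1:,4].argmax(); v,u=np.nonzero(l==i); P=ray(c,np.c_[u,v],z)
        (cx,cy),(a,b),an=cv2.minAreaRect(P[:,:2].astype(np.float32))
        print(k,ce[i].round(),s[i,4],"c %.4f %.4f size %.4f %.4f ang %.1f"%(cx,cy,a,b,an),"depth z 10/50/90%",np.nanpercentile(w[l==i][:,2],[10,50,90]).round(4))
def delta(st,goal,yaw=None):
    """shift in tool axes to the world goal"""
    q=R.from_quat(st["ee_rot"]); return q.inv().apply(np.array(goal)-st["position"])
E
python3 - <<'E'
import pickle,cv2,numpy as np
from h import *
t=pickle.load(open("top0.pkl","rb")); s=pickle.load(open("scene0.pkl","rb"))
for c in(t,s):
    print("--"); blobs(c,.009,(.3,.6,-.5,.5)); bins(c)
a=cv2.resize(t["frame"][180:245,140:360],None,fx=3.6,fy=3.6,interpolation=2); b=cv2.resize(s["frame"][180:310,130:340],None,fx=2.6,fy=2.6,interpolation=2)
o=np.zeros((a.shape[0]+b.shape[0],800,3),np.uint8); o[:a.shape[0],:a.shape[1]]=a; o[a.shape[0]:,:b.shape[1]]=b; cv2.imwrite("pics/crop.png",o[:,:,::-1])
E
```

```text
--
px [147. 196.] n 309 top z 0.0279 c 0.5714 0.4595 mean 0.5692 0.4633 size 0.0649 0.0555 ang 89.8 rgb [220. 220. 206.]
px [192. 194.] n 98 top z 0.0217 c 0.5821 0.3174 mean 0.5815 0.3174 size 0.0362 0.0384 ang 1.8 rgb [233. 222. 182.]
px [382. 201.] n 250 top z 0.0160 c 0.5620 -0.2897 mean 0.5577 -0.2878 size 0.0792 0.1007 ang 3.1 rgb [202.  63.  44.]
px [382. 192.] n 27 top z 0.0135 c 0.5886 -0.2934 mean 0.5865 -0.2935 size 0.0379 0.0180 ang 65.7 rgb [224.  36.  30.]
px [399. 191.] n 11 top z 0.0163 c 0.5883 -0.3454 mean 0.5878 -0.3460 size 0.0158 0.0073 ang 26.5 rgb [ 62. 100. 174.]
px [412. 193.] n 34 top z 0.0139 c 0.5840 -0.3872 mean 0.5838 -0.3894 size 0.0291 0.0282 ang 44.2 rgb [ 32.  97. 197.]
px [421. 195.] n 63 top z 0.0171 c 0.5757 -0.4140 mean 0.5763 -0.4173 size 0.0287 0.0471 ang 86.7 rgb [ 52.  91. 163.]
px [418. 217.] n 483 top z 0.0158 c 0.5153 -0.3981 mean 0.5041 -0.4036 size 0.1552 0.0968 ang 8.8 rgb [191. 172.  75.]
px [406. 197.] n 33 top z 0.0136 c 0.5663 -0.3687 mean 0.5699 -0.3692 size 0.0426 0.0188 ang 42.5 rgb [ 33.  97. 198.]
px [382. 197.] n 12 top z 0.01
[... 2492 characters left out ...]
1 0.0580 ang 67.6 rgb [247. 244. 238.]
px [164. 289.] n 765 top z 0.0491 c 0.5246 0.4063 mean 0.5253 0.4077 size 0.0451 0.0488 ang 14.4 rgb [164. 155. 142.]
px [125. 299.] n 699 top z 0.0275 c 0.5697 0.4637 mean 0.5647 0.4647 size 0.0619 0.0701 ang 0.1 rgb [246. 243. 236.]
red [330. 178.] 300 c 0.5670 -0.2861 size 0.0818 0.0838 ang 7.8 depth z 10/50/90% [0.0062 0.0083 0.0125]
blue [341. 168.] 230 c 0.5797 -0.3762 size 0.0787 0.0777 ang 9.1 depth z 10/50/90% [0.0065 0.0082 0.0122]
yellow [365. 179.] 27 c 0.4801 -0.3497 size 0.0728 0.0074 ang 10.2 depth z 10/50/90% [0.0083 0.0106 0.0142]
green [121.  71.] 223 c 2.2717 -0.8402 size 0.1090 0.4986 ang 56.0 depth z 10/50/90% [0.2073 0.2296 0.2481]
```

View pics/crop.png

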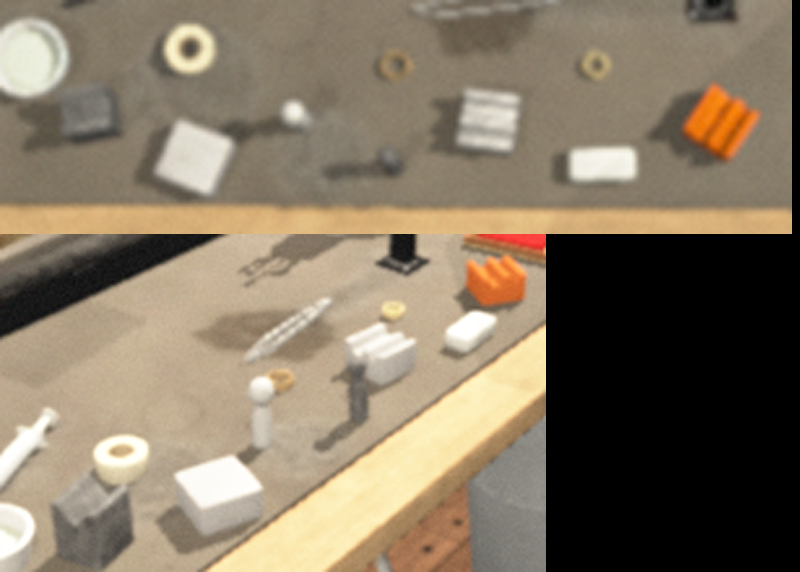

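The crop confirms the choices: smooth bright square is flat, grey grooved block is beside it with orange further right, white-headed punch is bright, and the thin dark one stays. I'll move over the caddy first for a close wrist view on the way.

```bash
cat >> h.py <<'E'
def plan(goal,yaw):
    """print tool-axis shift and turn from the measured pose to goal, tool down with its x at yaw (deg)"""
    from rig import r
    st=r.state(); q=R.from_quat(st["ee_rot"]); g=R.from_euler("z",yaw,degrees=True)*R.from_euler("x",180,degrees=True)
    print("pos",st["position"].round(4),"yaw",np.degrees(np.arctan2(*q.apply([1,0,0])[[1,0]])).round(2),"q6 %.2f"%st["q"][5],"w %.4f"%st["width"],"-> rot",(q.inv()*g).as_rotvec().round(4),"shift",q.inv().apply(np.array(goal)-st["position"]).round(4))
def snap(n):
    from rig import optics; import pickle
    c=optics.capture("wrist"); cv2.imwrite(f"pics/{n}.png",c["frame"][:,:,::-1]); pickle.dump(c,open(n+".pkl","wb")); return c
E
python3 -c "
from h import *; plan((.46,-.345,.25),98.7)"
```

```text
pos [ 0.2191 -0.5583  0.2416] yaw 21.42 q6 1.35 w 0.0855 -> rot [-8.0000e-04 -1.0000e-03 -1.3488e+00] shift [ 0.3022 -0.1105 -0.0082]
```

The manual's scale: turns go in shares of 120 degrees. Converting my numbers, -1.349 rad / 2.0944 = -0.6441.

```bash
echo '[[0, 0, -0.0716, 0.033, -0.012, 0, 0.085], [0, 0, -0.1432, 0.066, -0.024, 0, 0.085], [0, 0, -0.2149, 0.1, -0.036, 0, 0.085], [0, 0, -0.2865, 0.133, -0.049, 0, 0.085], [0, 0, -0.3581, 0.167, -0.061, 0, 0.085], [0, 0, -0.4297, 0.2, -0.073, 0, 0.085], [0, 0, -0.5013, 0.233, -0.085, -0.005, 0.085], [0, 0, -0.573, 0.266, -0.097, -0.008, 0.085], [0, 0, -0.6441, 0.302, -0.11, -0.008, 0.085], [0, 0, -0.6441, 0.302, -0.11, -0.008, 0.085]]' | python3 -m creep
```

```text
refused: ROWS must be a list of objects with named fields. Nothing was moved.
```

Wrong form. The message asks for a list of objects with named fields, so I'll send the same numbers that way.

```bash
echo '[{"drz": -0.0716, "tx": 0.033, "ty": -0.012, "jaw": 0.085}, {"drz": -0.1432, "tx": 0.066, "ty": -0.024, "jaw": 0.085}, {"drz": -0.2149, "tx": 0.1, "ty": -0.036, "jaw": 0.085}, {"drz": -0.2865, "tx": 0.133, "ty": -0.049, "jaw": 0.085}, {"drz": -0.3581, "tx": 0.167, "ty": -0.061, "jaw": 0.085}, {"drz": -0.4297, "tx": 0.2, "ty": -0.073, "jaw": 0.085}, {"drz": -0.5013, "tx": 0.233, "ty": -0.085, "tz": -0.005, "jaw": 0.085}, {"drz": -0.573, "tx": 0.266, "ty": -0.097, "tz": -0.008, "jaw": 0.085}, {"drz": -0.6441, "tx": 0.302, "ty": -0.11, "tz": -0.008, "jaw": 0.085}, {"drz": -0.6441, "tx": 0.302, "ty": -0.11, "tz": -0.008, "jaw": 0.085}]' | python3 -m creep
python3 -c "
from h import *; c=snap('w1'); plan((.46,-.345,.25),98.7); v=c['view']; print((-v[:3,:3].T@v[:3,3]).round(3),v[2,:3].round(3)); bins(c)"
```

```text
t: 1.1
position: [0.4626, -0.3429, 0.2501]
ee_rot: [0.648, 0.762, 0.001, -0.0]
contact_force: [-0.3, -0.1, 0.2]
width: 0.0848
grip_force: 0.0
pos [ 0.4613 -0.3443  0.2499] yaw 98.92 q6 0.55 w 0.0849 -> rot [-0.0003 -0.0006  0.0038] shift [-0.0005 -0.0014 -0.0001]
[ 0.452 -0.271  0.381] [ 0.047 -0.285 -0.957]
red [372. 156.] 3928 c 0.5677 -0.2960 size 0.0789 0.0796 ang 8.8 depth z 10/50/90% [0.0064 0.0075 0.0091]
blue [346. 242.] 244 c 0.5642 -0.3998 size 0.0368 0.0347 ang 9.3 depth z 10/50/90% [0.0065 0.0074 0.0086]
yellow [303. 237.] 457 c 0.4919 -0.4015 size 0.0778 0.0807 ang 9.3 depth z 10/50/90% [0.0064 0.0102 0.0139]
green [296. 156.] 3997 c 0.4773 -0.3097 size 0.0780 0.0771 ang 9.3 depth z 10/50/90% [0.0064 0.0075 0.0091]
```

View pics/w1.png

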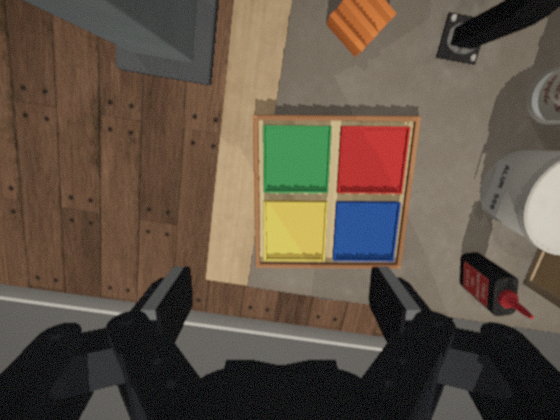

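The view shows the four bins: green (296,156), red (372,156), yellow (295,230) and blue (366,230). The floor depth is 7.5 mm, matching 8, and red to green is 91 mm, matching 92. Next is the flat block.

Scaled: 0.18 rad / 2.0944 = 0.0859.

```bash
echo '[{"drz": 0.0286, "tx": 0.04, "ty": 0.007, "jaw": 0.085}, {"drz": 0.0573, "tx": 0.088, "ty": 0.016, "jaw": 0.085}, {"drz": 0.0859, "tx": 0.136, "ty": 0.024, "jaw": 0.085}, {"drz": 0.1146, "tx": 0.184, "ty": 0.033, "jaw": 0.085}, {"drz": 0.1432, "tx": 0.232, "ty": 0.042, "jaw": 0.085}, {"drz": 0.1719, "tx": 0.28, "ty": 0.05, "jaw": 0.085}, {"drz": 0.2005, "tx": 0.328, "ty": 0.059, "jaw": 0.085}, {"drz": 0.2292, "tx": 0.376, "ty": 0.068, "jaw": 0.085}, {"drz": 0.2578, "tx": 0.424, "ty": 0.076, "jaw": 0.085}, {"drz": 0.2578, "tx": 0.472, "ty": 0.085, "jaw": 0.085}]' | python3 -m creep | grep pos
python3 -c "
from h import *; plan((.475,.28,.25),68)"
```

```text
position: [0.4723, 0.1346, 0.2502]
pos [0.4723 0.1346 0.2502] yaw 67.49 q6 1.97 w 0.0849 -> rot [ 0.0004  0.0003 -0.0088] shift [ 1.354e-01 -5.320e-02  1.000e-04]
```

Scaled: -0.009 rad / 2.0944 = -0.0043.

```bash
echo '[{"tx": 0.045, "ty": -0.018, "jaw": 0.085}, {"tx": 0.09, "ty": -0.036, "jaw": 0.085}, {"drz": -0.0043, "tx": 0.135, "ty": -0.053, "jaw": 0.085}, {"drz": -0.0043, "tx": 0.135, "ty": -0.053, "jaw": 0.085}, {"drz": -0.0043, "tx": 0.135, "ty": -0.053, "jaw": 0.085}]' | python3 -m creep | grep pos
python3 -c "
from h import *; c=snap('w2'); blobs(c,.009,(.3,.6,-.5,.5))"
```

```text
position: [0.4745, 0.2785, 0.2496]
px [306.   9.] n 996 top z 0.0275 c 0.5665 0.4369 mean 0.5664 0.4353 size 0.0184 0.0591 ang 68.4 rgb [195. 191. 182.]
px [282.  60.] n 2035 top z 0.0496 c 0.5258 0.4014 mean 0.5262 0.4017 size 0.0400 0.0421 ang 11.7 rgb [119. 114. 107.]
px [355. 118.] n 775 top z 0.0193 c 0.5821 0.3183 mean 0.5829 0.3186 size 0.0412 0.0351 ang 88.8 rgb [204. 193. 169.]
px [280. 157.] n 2051 top z 0.0284 c 0.4869 0.3095 mean 0.4872 0.3100 size 0.0500 0.0515 ang 68.4 rgb [197. 191. 182.]
px [336. 222.] n 406 top z 0.0634 c 0.5209 0.2213 mean 0.5209 0.2210 size 0.0199 0.0188 ang 71.1 rgb [171. 166. 157.]
px [326. 287.] n 341 top z 0.0577 c 0.4841 0.1389 mean 0.4841 0.1392 size 0.0151 0.0159 ang 68.4 rgb [103.  98.  92.]
px [364. 324.] n 872 top z 0.0295 c 0.5085 0.0551 mean 0.5087 0.0559 size 0.0513 0.0260 ang 81.8 rgb [172. 166. 158.]
px [359. 368.] n 172 top z 0.0176 c 0.4821 -0.0203 mean 0.4820 -0.0222 size 0.0228 0.0206 ang 40.8 rgb [159. 155. 146.]
```

View pics/w2.png

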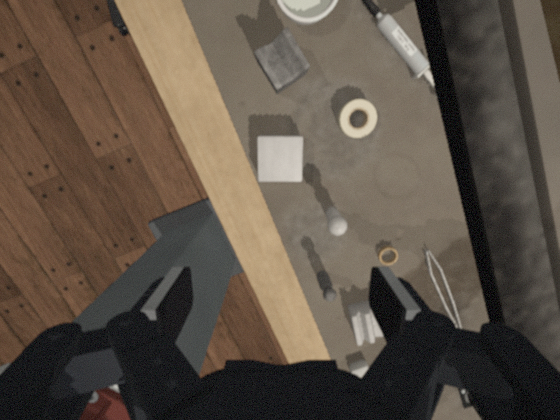

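Wrist view: flat block at (280,157), vee (282,60), bright punch ball (336,222), dark punch (326,287), grooved block (364,324). The measured heights of 28.4, 49.6, 63.4 and 29.5 mm agree with the text.

```bash
python3 -c "
from h import *; plan((.487,.3095,.02),68.4)"
```

```text
pos [0.4747 0.2777 0.2499] yaw 68.22 q6 2.24 w 0.0852 -> rot [-0.0003  0.001  -0.0031] shift [ 0.0343 -0.0004  0.2298]
```

Scaled: -0.003 rad / 2.0944 = -0.0014.

```bash
echo '[{"drz": -0.0014, "tx": 0.018, "tz": 0.04, "jaw": 0.085}, {"drz": -0.0014, "tx": 0.034, "tz": 0.08, "jaw": 0.085}, {"drz": -0.0014, "tx": 0.034, "tz": 0.125, "jaw": 0.085}, {"drz": -0.0014, "tx": 0.034, "tz": 0.165, "jaw": 0.085}, {"drz": -0.0014, "tx": 0.034, "tz": 0.195, "jaw": 0.085}, {"drz": -0.0014, "tx": 0.034, "tz": 0.215, "jaw": 0.085}, {"drz": -0.0014, "tx": 0.034, "tz": 0.23, "jaw": 0.085}, {"drz": -0.0014, "tx": 0.034, "tz": 0.23, "jaw": 0.085}, {"drz": -0.0014, "tx": 0.034, "tz": 0.23, "jaw": 0.085}]' | python3 -m creep; python3 -c "
from h import *; plan((.487,.3095,.02),68.4)"; echo '[{"jaw": 0.06}, {"jaw": 0.045}, {"jaw": 0.04}, {"jaw": 0.04}, {"jaw": 0.04}, {"jaw": 0.04}, {"jaw": 0.04}]' | python3 -m creep
```

```text
t: 3.6
position: [0.488, 0.3095, 0.0212]
ee_rot: [0.827, 0.562, 0.0, 0.0]
contact_force: [-0.3, 1.1, -0.1]
width: 0.0853
grip_force: 0.0
pos [0.488  0.3095 0.0212] yaw 68.38 q6 2.29 w 0.0853 -> rot [ 0.0008 -0.0004 -0.0004] shift [-0.0003 -0.0009  0.0012]
t: 4.3
position: [0.4878, 0.3106, 0.0218]
ee_rot: [0.827, 0.563, 0.001, 0.0]
contact_force: [-1.4, 0.5, 8.1]
width: 0.0506
grip_force: 64.2
```

Scaled: -0.529 rad / 2.0944 = -0.2526.

```bash
echo '[{"tz": -0.04, "jaw": 0.04}, {"tz": -0.085, "jaw": 0.04}, {"tz": -0.13, "jaw": 0.04}, {"drz": -0.0334, "tx": -0.03, "ty": 0.012, "tz": -0.15, "jaw": 0.04}, {"drz": -0.0668, "tx": -0.074, "ty": 0.031, "tz": -0.15, "jaw": 0.04}, {"drz": -0.1003, "tx": -0.118, "ty": 0.049, "tz": -0.15, "jaw": 0.04}, {"drz": -0.1337, "tx": -0.162, "ty": 0.068, "tz": -0.15, "jaw": 0.04}, {"drz": -0.1719, "tx": -0.206, "ty": 0.086, "tz": -0.15, "jaw": 0.04}, {"drz": -0.2101, "tx": -0.25, "ty": 0.105, "tz": -0.15, "jaw": 0.04}, {"drz": -0.2526, "tx": -0.294, "ty": 0.123, "tz": -0.15, "jaw": 0.04}]' | python3 -m creep; python3 -c "
from h import *; plan((.52,-.25,.15),98.7)"
```

```text
t: 5.3
position: [0.493, -0.0102, 0.1699]
ee_rot: [0.65, 0.76, -0.0, -0.0]
contact_force: [1.4, 0.3, -6.4]
width: 0.0504
grip_force: 68.3
pos [ 0.493  -0.0102  0.1699] yaw 98.98 q6 1.13 w 0.0504 -> rot [-0.0004 -0.0001  0.0048] shift [-0.2411 -0.0108  0.0199]
```

Scaled: 0.005 rad / 2.0944 = 0.0024.

```bash
echo '[{"tx": -0.045, "ty": -0.006, "jaw": 0.04}, {"tx": -0.09, "ty": -0.012, "jaw": 0.04}, {"tx": -0.135, "ty": -0.018, "jaw": 0.04}, {"tx": -0.18, "ty": -0.025, "jaw": 0.04}, {"drz": 0.0024, "tx": -0.22, "ty": -0.015, "tz": 0.01, "jaw": 0.04}, {"drz": 0.0024, "tx": -0.26, "ty": 0.008, "tz": 0.03, "jaw": 0.04}, {"drz": 0.0024, "tx": -0.293, "ty": 0.029, "tz": 0.06, "jaw": 0.04}, {"drz": 0.0024, "tx": -0.293, "ty": 0.029, "tz": 0.09, "jaw": 0.04}, {"drz": 0.0024, "tx": -0.293, "ty": 0.029, "tz": 0.09, "jaw": 0.04}, {"drz": 0.0024, "tx": -0.293, "ty": 0.029, "tz": 0.09, "jaw": 0.04}]' | python3 -m creep; python3 -c "
from h import *; c=snap('w3'); plan((.567,-.295,.031),98.7); bins(c)"
```

```text
t: 6.3
position: [0.5662, -0.2927, 0.0798]
ee_rot: [0.653, 0.758, -0.0, -0.001]
contact_force: [0.1, 0.5, -5.5]
width: 0.0504
grip_force: 68.2
pos [ 0.5672 -0.2933  0.0818] yaw 98.51 q6 0.74 w 0.0502 -> rot [ 0.0006  0.0007 -0.0033] shift [-0.0016 -0.0005  0.0508]
red [284. 206.] 3325 c 0.5670 -0.2767 size 0.0762 0.0408 ang 8.8 depth z 10/50/90% [0.0067 0.0075 0.0087]
blue [274. 349.] 1115 c 0.5788 -0.3898 size 0.0618 0.0246 ang 8.7 depth z 10/50/90% [0.0068 0.0075 0.0082]
yellow [113. 307.] 84 c 0.4552 -0.3714 size 0.0161 0.0095 ang 8.7 depth z 10/50/90% [0.0081 0.0133 0.0142]
green [150. 229.] 10630 c 0.4780 -0.3098 size 0.0804 0.0786 ang 8.6 depth z 10/50/90% [0.0067 0.0076 0.0126]
```

View pics/w3.png

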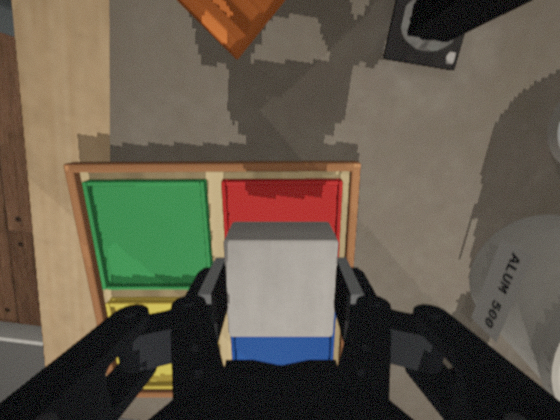

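Flat block is held squarely over the red bin, whose visible edge is at (284,182). Lowering and releasing.

```bash
echo '[{"tx": -0.001, "tz": 0.02, "jaw": 0.04}, {"tx": -0.001, "tz": 0.035, "jaw": 0.04}, {"tx": -0.001, "tz": 0.045, "jaw": 0.04}, {"tx": -0.001, "tz": 0.051, "jaw": 0.04}, {"tx": -0.001, "tz": 0.051, "jaw": 0.04}, {"tx": -0.001, "tz": 0.051, "jaw": 0.04}]' | python3 -m creep; echo '[{"jaw": 0.05}, {"jaw": 0.06}, {"jaw": 0.066}, {"jaw": 0.066}, {"jaw": 0.066}, {"tz": -0.02, "jaw": 0.066}, {"tz": -0.06, "jaw": 0.066}, {"tz": -0.1, "jaw": 0.085}, {"tz": -0.14, "jaw": 0.085}, {"tz": -0.14, "jaw": 0.085}]' | python3 -m creep; python3 -c "
from h import *; c=snap('w4'); plan((.505,.0,.17),81.5+0);blobs(c,.018,(.3,.66,-.5,.5))"
```

```text
t: 6.95
position: [0.5675, -0.2948, 0.0299]
ee_rot: [0.653, 0.758, -0.0, 0.001]
contact_force: [-0.6, -0.0, -7.6]
width: 0.0505
grip_force: 68.3
t: 7.95
position: [0.5696, -0.2966, 0.1766]
ee_rot: [0.653, 0.757, 0.0, 0.005]
contact_force: [0.9, -0.6, 0.7]
width: 0.0846
grip_force: 0.0
pos [ 0.5688 -0.2959  0.1733] yaw 98.48 q6 0.74 w 0.0850 -> rot [0.005  0.0041 0.2964] shift [ 0.3021 -0.0194  0.0017]
px [241.  27.] n 3520 top z 0.0299 c 0.5177 -0.1541 mean 0.5169 -0.1590 size 0.0477 0.0486 ang 55.4 rgb [160.  90.  45.]
px [409.  26.] n 3529 top z 0.1146 c 0.6366 -0.1533 mean 0.6360 -0.1524 size 0.0297 0.0095 ang 8.7 rgb [21. 20. 20.]
px [277. 201.] n 3124 top z 0.0363 c 0.5687 -0.2960 mean 0.5684 -0.2951 size 0.0514 0.0516 ang 8.6 rgb [159. 153. 145.]
```

Flat block rests at (0.5687, -0.2960) with its top at 36.3 mm (8+28), so it is in. On to the grooved block.

Scaled: 0.25 rad / 2.0944 = 0.1194.

```bash
echo '[{"tx": 0.025, "ty": -0.022, "jaw": 0.085}, {"tx": 0.054, "ty": -0.046, "jaw": 0.085}, {"drz": 0.0239, "tx": 0.1, "ty": -0.039, "jaw": 0.085}, {"drz": 0.0477, "tx": 0.148, "ty": -0.032, "jaw": 0.085}, {"drz": 0.0716, "tx": 0.196, "ty": -0.025, "jaw": 0.085}, {"drz": 0.0955, "tx": 0.244, "ty": -0.018, "jaw": 0.085}, {"drz": 0.1194, "tx": 0.29, "ty": -0.011, "jaw": 0.085}, {"drz": 0.1399, "tx": 0.32, "ty": -0.007, "jaw": 0.085}, {"drz": 0.1399, "tx": 0.32, "ty": -0.007, "jaw": 0.085}, {"drz": 0.1399, "tx": 0.32, "ty": -0.007, "jaw": 0.085}]' | python3 -m creep|grep pos; python3 -c "
from h import *; c=snap('w5'); plan((.52,.0535,.02),81.7);blobs(c,.012,(.3,.6,-.5,.5))"
```

```text
position: [0.5126, 0.0214, 0.1684]
pos [0.5128 0.0206 0.1685] yaw 81.73 q6 1.50 w 0.0849 -> rot [-0.0009  0.0003  0.0006] shift [0.0336 0.0026 0.1485]
px [221.  75.] n 596 top z 0.0584 c 0.4843 0.1343 mean 0.4843 0.1345 size 0.0155 0.0153 ang 79.1 rgb [100.  96.  90.]
px [282. 170.] n 2883 top z 0.0298 c 0.5191 0.0514 mean 0.5177 0.0523 size 0.0473 0.0478 ang 81.9 rgb [168. 162. 154.]
px [260. 269.] n 1332 top z 0.0181 c 0.4827 -0.0466 mean 0.4827 -0.0461 size 0.0275 0.0578 ang 1.6 rgb [194. 190. 179.]
px [306. 346.] n 1478 top z 0.0294 c 0.5192 -0.1486 mean 0.5180 -0.1401 size 0.0474 0.0500 ang 56.6 rgb [152.  86.  43.]
```

View pics/w5.png

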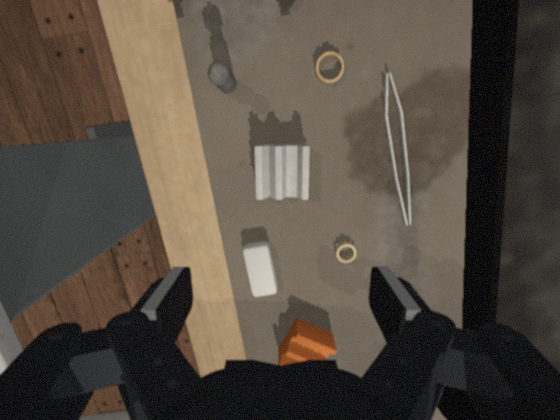

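Grooved block is at (282,172) with its grooves running vertically in the image. Rubber (260,269) and the dark punch (221,75) are clear of the jaws.

Scaled: -0.003 rad / 2.0944 = -0.0014.

```bash
echo '[{"drz": -0.0014, "tx": 0.02, "ty": 0.002, "tz": 0.03, "jaw": 0.085}, {"drz": -0.0014, "tx": 0.031, "ty": 0.002, "tz": 0.07, "jaw": 0.085}, {"drz": -0.0014, "tx": 0.031, "ty": 0.002, "tz": 0.105, "jaw": 0.085}, {"drz": -0.0014, "tx": 0.031, "ty": 0.002, "tz": 0.13, "jaw": 0.085}, {"drz": -0.0014, "tx": 0.031, "ty": 0.002, "tz": 0.148, "jaw": 0.085}, {"drz": -0.0014, "tx": 0.031, "ty": 0.002, "tz": 0.148, "jaw": 0.085}, {"drz": -0.0014, "tx": 0.031, "ty": 0.002, "tz": 0.148, "jaw": 0.085}]' | python3 -m creep|grep pos; echo '[{"jaw": 0.06}, {"jaw": 0.045}, {"jaw": 0.036}, {"jaw": 0.036}, {"jaw": 0.036}, {"jaw": 0.036}, {"jaw": 0.036}]' | python3 -m creep; echo '[{"tz": -0.04, "jaw": 0.036}, {"tz": -0.08, "jaw": 0.036}, {"tz": -0.12, "jaw": 0.036}, {"tz": -0.15, "jaw": 0.036}, {"tz": -0.15, "jaw": 0.036}]' | python3 -m creep; python3 -c "
from h import *; plan((.519,-.3,.17),98.7);plan((.581,-.386,.09),98.7)"
```

```text
position: [0.5195, 0.0503, 0.0214]
t: 10.45
position: [0.52, 0.051, 0.0226]
ee_rot: [0.755, 0.655, 0.0, 0.001]
contact_force: [-4.3, -1.2, 7.0]
width: 0.0461
grip_force: 62.4
t: 10.95
position: [0.5217, 0.0509, 0.1758]
ee_rot: [0.755, 0.655, 0.002, 0.003]
contact_force: [1.2, -0.4, -5.7]
width: 0.0463
grip_force: 67.4
pos [0.5217 0.0509 0.1758] yaw 81.87 q6 1.56 w 0.0463 -> rot [ 0.0068  0.0012 -0.2937] shift [-0.3478  0.0469  0.0062]
pos [0.5217 0.0509 0.1758] yaw 81.87 q6 1.56 w 0.0463 -> rot [ 0.0068  0.0012 -0.2937] shift [-0.4241  0.1199  0.0867]
```

Scaled: -0.294 rad / 2.0944 = -0.1404.

```bash
echo '[{"drz": -0.0191, "tx": -0.045, "ty": 0.006, "jaw": 0.036}, {"drz": -0.0382, "tx": -0.09, "ty": 0.012, "jaw": 0.036}, {"drz": -0.0573, "tx": -0.135, "ty": 0.018, "jaw": 0.036}, {"drz": -0.0764, "tx": -0.18, "ty": 0.024, "jaw": 0.036}, {"drz": -0.0955, "tx": -0.225, "ty": 0.03, "jaw": 0.036}, {"drz": -0.1146, "tx": -0.27, "ty": 0.036, "jaw": 0.036}, {"drz": -0.1404, "tx": -0.315, "ty": 0.042, "jaw": 0.036}, {"drz": -0.1404, "tx": -0.36, "ty": 0.058, "jaw": 0.036}, {"drz": -0.1404, "tx": -0.395, "ty": 0.09, "tz": 0.01, "jaw": 0.036}, {"drz": -0.1404, "tx": -0.424, "ty": 0.119, "tz": 0.03, "jaw": 0.036}]' | python3 -m creep|grep pos; python3 -c "
from h import *; plan((.58,-.386,.0325),98.7)"
```

```text
position: [0.5776, -0.3882, 0.1401]
pos [ 0.5776 -0.3882  0.1401] yaw 98.61 q6 0.64 w 0.0465 -> rot [ 0.0005  0.0009 -0.0016] shift [0.0019 0.0026 0.1076]
```

```bash
echo '[{"tz": 0.04, "jaw": 0.036}, {"tz": 0.075, "jaw": 0.036}, {"tz": 0.075, "jaw": 0.036}, {"tz": 0.075, "jaw": 0.036}]' | python3 -m creep|grep pos; python3 -c "
from h import *; plan((.58,-.386,.0315),98.7)"
```

```text
position: [0.5763, -0.3843, 0.0648]
pos [ 0.5763 -0.3843  0.0648] yaw 98.72 q6 0.64 w 0.0464 -> rot [-0.0021 -0.0027  0.0004] shift [-0.0024  0.0035  0.0333]
```

```bash
echo '[{"tx": -0.002, "ty": 0.003, "tz": 0.015, "jaw": 0.036}, {"tx": -0.002, "ty": 0.003, "tz": 0.026, "jaw": 0.036}, {"tx": -0.002, "ty": 0.003, "tz": 0.032, "jaw": 0.036}, {"tx": -0.002, "ty": 0.003, "tz": 0.034, "jaw": 0.036}, {"tx": -0.002, "ty": 0.003, "tz": 0.034, "jaw": 0.036}]' | python3 -m creep; echo '[{"jaw": 0.05}, {"jaw": 0.058}, {"jaw": 0.064}, {"jaw": 0.064}, {"jaw": 0.064}, {"tz": -0.02, "jaw": 0.064}, {"tz": -0.06, "jaw": 0.064}, {"tz": -0.1, "jaw": 0.085}, {"tz": -0.14, "jaw": 0.085}, {"tz": -0.14, "jaw": 0.085}]' | python3 -m creep; python3 -c "
from h import *; c=snap('w6'); plan((.525,-.3,.17),98.7);blobs(c,.018,(.3,.63,-.5,.5));bins(c)"
```

```text
t: 12.85
position: [0.5804, -0.3868, 0.0322]
ee_rot: [0.651, 0.759, -0.0, -0.0]
contact_force: [0.1, 1.2, -6.3]
width: 0.0463
grip_force: 67.2
t: 13.85
position: [0.5827, -0.3889, 0.18]
ee_rot: [0.651, 0.759, -0.0, 0.005]
contact_force: [0.5, -0.3, 0.9]
width: 0.0849
grip_force: 0.0
pos [ 0.582  -0.3883  0.1765] yaw 98.71 q6 0.64 w 0.0851 -> rot [0.0039 0.0053 0.0002] shift [ 0.0959 -0.043   0.0058]
px [278.  95.] n 3951 top z 0.0363 c 0.5687 -0.2970 mean 0.5686 -0.2963 size 0.0515 0.0504 ang 8.8 rgb [162. 155. 147.]
px [277. 197.] n 2653 top z 0.0378 c 0.5814 -0.3863 mean 0.5799 -0.3861 size 0.0476 0.0483 ang 10.0 rgb [152. 146. 139.]
red [278.  96.] 2263 c 0.5685 -0.2968 size 0.0791 0.0794 ang 8.9 depth z 10/50/90% [0.0066 0.0078 0.0135]
yellow [189. 189.] 4715 c 0.4921 -0.4011 size 0.0799 0.0792 ang 8.7 depth z 10/50/90% [0.0066 0.0076 0.0128]
green [179.  91.] 7338 c 0.4782 -0.3100 size 0.0794 0.0791 ang 8.8 depth z 10/50/90% [0.0065 0.0076 0.0121]
```

Both blocks are seated: grooved at (0.5814, -0.3863), top 37.8 mm. Vee block next, at yaw 191.7° so the jaws avoid the white dish.

Scaled: -0.39 rad / 2.0944 = -0.1862.

```bash
echo '[{"tx": 0.048, "ty": -0.024, "tz": -0.01, "jaw": 0.085}, {"drz": -0.0477, "tx": 0.096, "ty": -0.048, "tz": -0.02, "jaw": 0.085}, {"drz": -0.1194, "tx": 0.143, "ty": -0.041, "tz": -0.03, "jaw": 0.085}, {"drz": -0.1862, "tx": 0.191, "ty": -0.034, "tz": -0.04, "jaw": 0.085}, {"drz": -0.2531, "tx": 0.239, "ty": -0.026, "tz": -0.04, "jaw": 0.085}, {"drz": -0.3199, "tx": 0.286, "ty": -0.019, "tz": -0.04, "jaw": 0.085}, {"drz": -0.3867, "tx": 0.334, "ty": -0.012, "tz": -0.04, "jaw": 0.085}, {"drz": -0.4536, "tx": 0.381, "ty": -0.005, "tz": -0.04, "jaw": 0.085}, {"drz": -0.5204, "tx": 0.429, "ty": 0.002, "tz": -0.04, "jaw": 0.085}, {"drz": -0.5873, "tx": 0.476, "ty": 0.01, "tz": -0.04, "jaw": 0.085}]' | python3 -m creep|grep pos; python3 -c "
from h import *; plan((.53,.39,.19),191.7)"
```

```text
position: [0.5175, 0.0872, 0.2112]
pos [0.5175 0.0872 0.2112] yaw 169.51 q6 0.10 w 0.0849 -> rot [-0.     -0.0011 -0.3873] shift [0.0428 0.3001 0.0212]
```

Scaled: -0.387 rad / 2.0944 = -0.1848.

```bash
echo '[{"drz": -0.0286, "tx": 0.006, "ty": 0.045, "jaw": 0.085}, {"drz": -0.0573, "tx": 0.012, "ty": 0.09, "jaw": 0.085}, {"drz": -0.0859, "tx": 0.018, "ty": 0.135, "jaw": 0.085}, {"drz": -0.1146, "tx": 0.025, "ty": 0.18, "tz": 0.005, "jaw": 0.085}, {"drz": -0.1432, "tx": 0.031, "ty": 0.225, "tz": 0.01, "jaw": 0.085}, {"drz": -0.1719, "tx": 0.037, "ty": 0.27, "tz": 0.015, "jaw": 0.085}, {"drz": -0.1848, "tx": 0.043, "ty": 0.3, "tz": 0.02, "jaw": 0.085}, {"drz": -0.1848, "tx": 0.043, "ty": 0.3, "tz": 0.021, "jaw": 0.085}, {"drz": -0.1848, "tx": 0.043, "ty": 0.3, "tz": 0.021, "jaw": 0.085}]' | python3 -m creep|grep pos; python3 -c "
from h import *; c=snap('w7'); plan((.526,.4015,.022),191.7);blobs(c,.012,(.3,.6,-.5,.5))"
```

```text
position: [0.5316, 0.3881, 0.1894]
pos [0.532  0.3873 0.1901] yaw -168.65 q6 0.23 w 0.0851 -> rot [-0.0008 -0.0017 -0.0062] shift [0.0029 0.0152 0.1681]
px [19. 92.] n 691 top z 0.0502 c 0.4832 0.1428 mean 0.4830 0.1420 size 0.0064 0.0144 ang 86.6 rgb [49. 47. 43.]
px [ 99. 155.] n 900 top z 0.0634 c 0.5189 0.2218 mean 0.5190 0.2217 size 0.0190 0.0204 ang 11.5 rgb [150. 145. 136.]
px [297. 197.] n 2161 top z 0.0495 c 0.5245 0.4016 mean 0.5243 0.4012 size 0.0398 0.0412 ang 11.5 rgb [106. 102.  95.]
px [207. 230.] n 865 top z 0.0192 c 0.5815 0.3181 mean 0.5816 0.3182 size 0.0373 0.0415 ang 3.8 rgb [181. 171. 148.]
px [340. 247.] n 2751 top z 0.0271 c 0.5703 0.4594 mean 0.5687 0.4616 size 0.0592 0.0673 ang 0.2 rgb [183. 179. 170.]
```

View pics/w7.png

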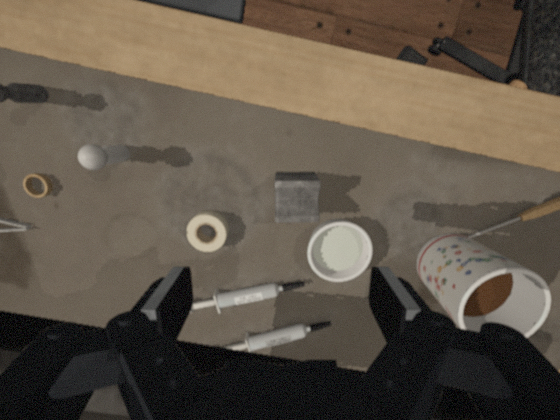

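Vee block at (297,197) with its notch running along the jaw line. The dish (340,250) is about 8 mm clear of the finger path, and I'll open to 70 mm.

Scaled: -0.003 rad / 2.0944 = -0.0014.

```bash
echo '[{"drz": -0.0014, "tx": 0.003, "ty": 0.01, "tz": 0.03, "jaw": 0.07}, {"drz": -0.0014, "tx": 0.004, "ty": 0.015, "tz": 0.07, "jaw": 0.07}, {"drz": -0.0014, "tx": 0.004, "ty": 0.015, "tz": 0.105, "jaw": 0.07}, {"drz": -0.0014, "tx": 0.004, "ty": 0.015, "tz": 0.135, "jaw": 0.07}, {"drz": -0.0014, "tx": 0.004, "ty": 0.015, "tz": 0.155, "jaw": 0.07}, {"drz": -0.0014, "tx": 0.004, "ty": 0.015, "tz": 0.168, "jaw": 0.07}, {"drz": -0.0014, "tx": 0.004, "ty": 0.015, "tz": 0.172, "jaw": 0.07}, {"drz": -0.0014, "tx": 0.004, "ty": 0.015, "tz": 0.172, "jaw": 0.07}]' | python3 -m creep; echo '[{"jaw": 0.05}, {"jaw": 0.04}, {"jaw": 0.03}, {"jaw": 0.03}, {"jaw": 0.03}, {"jaw": 0.03}, {"jaw": 0.03}]' | python3 -m creep; echo '[{"tz": -0.04, "jaw": 0.03}, {"tz": -0.08, "jaw": 0.03}, {"tz": -0.12, "jaw": 0.03}, {"tz": -0.16, "jaw": 0.03}, {"tz": -0.19, "jaw": 0.03}, {"tz": -0.19, "jaw": 0.03}]' | python3 -m creep; python3 -c "
from h import *; plan((.49,-.4,.18),188.7)"
```

```text
t: 16.65
position: [0.5259, 0.4013, 0.0196]
ee_rot: [-0.1, 0.995, -0.0, 0.0]
contact_force: [0.3, -0.4, 1.1]
width: 0.07
grip_force: 0.0
t: 17.35
position: [0.5266, 0.4024, 0.021]
ee_rot: [-0.1, 0.995, 0.0, 0.001]
contact_force: [-0.5, -0.1, 6.2]
width: 0.0411
grip_force: 61.9
t: 17.95
position: [0.5272, 0.4027, 0.2143]
ee_rot: [-0.101, 0.995, 0.001, 0.003]
contact_force: [1.2, 1.1, -5.9]
width: 0.0412
grip_force: 64.2
pos [0.5272 0.4027 0.2143] yaw -168.46 q6 0.25 w 0.0412 -> rot [0.0018 0.0068 0.0495] shift [ 0.1973 -0.7791  0.0317]
```

Scaled: 0.03 rad / 2.0944 = 0.0143.

```bash
echo '[{"drz": 0.0048, "tx": 0.01, "ty": -0.04, "jaw": 0.03}, {"drz": 0.0048, "tx": 0.022, "ty": -0.086, "jaw": 0.03}, {"drz": 0.0095, "tx": 0.033, "ty": -0.132, "jaw": 0.03}, {"drz": 0.0095, "tx": 0.045, "ty": -0.178, "jaw": 0.03}, {"drz": 0.0143, "tx": 0.057, "ty": -0.224, "jaw": 0.03}, {"drz": 0.0143, "tx": 0.068, "ty": -0.27, "jaw": 0.03}, {"drz": 0.0191, "tx": 0.08, "ty": -0.316, "jaw": 0.03}, {"drz": 0.0239, "tx": 0.092, "ty": -0.362, "jaw": 0.03}, {"drz": 0.0239, "tx": 0.103, "ty": -0.408, "jaw": 0.03}, {"drz": 0.0239, "tx": 0.115, "ty": -0.454, "jaw": 0.03}]' | python3 -m creep|grep pos;  python3 -c "
from h import *; plan((.491,-.4,.1),188.7)"
```

```text
position: [0.5024, -0.0675, 0.207]
pos [ 0.5024 -0.0675  0.207 ] yaw -171.33 q6 -0.54 w 0.0409 -> rot [ 0.0012 -0.0021 -0.0006] shift [ 0.0611 -0.3271  0.1067]
```

```bash
echo '[{"tx": 0.008, "ty": -0.046, "jaw": 0.03}, {"tx": 0.017, "ty": -0.092, "jaw": 0.03}, {"tx": 0.026, "ty": -0.138, "jaw": 0.03}, {"tx": 0.034, "ty": -0.184, "jaw": 0.03}, {"tx": 0.043, "ty": -0.23, "jaw": 0.03}, {"tx": 0.052, "ty": -0.276, "tz": 0.02, "jaw": 0.03}, {"tx": 0.059, "ty": -0.315, "tz": 0.05, "jaw": 0.03}, {"tx": 0.061, "ty": -0.327, "tz": 0.09, "jaw": 0.03}, {"tx": 0.061, "ty": -0.327, "tz": 0.12, "jaw": 0.03}, {"tx": 0.061, "ty": -0.327, "tz": 0.12, "jaw": 0.03}]' | python3 -m creep|grep pos;  python3 -c "
from h import *; c=snap('w8'); plan((.4915,-.4005,.03),188.7);bins(c)"
```

```text
position: [0.4891, -0.3951, 0.0812]
pos [ 0.4905 -0.3961  0.085 ] yaw -171.35 q6 -1.04 w 0.0405 -> rot [ 0.0067 -0.0039 -0.0008] shift [-0.0006 -0.0049  0.055 ]
red [413. 303.] 493 c 0.5300 -0.2889 size 0.0549 0.0152 ang 89.5 depth z 10/50/90% [0.0068 0.008  0.0137]
yellow [282. 205.] 3131 c 0.4794 -0.4033 size 0.0557 0.0800 ang 8.6 depth z 10/50/90% [0.0067 0.0076 0.0129]
green [410. 192.] 3410 c 0.4530 -0.3152 size 0.0313 0.0814 ang 8.6 depth z 10/50/90% [0.0068 0.0077 0.0133]
```

View pics/w8.png

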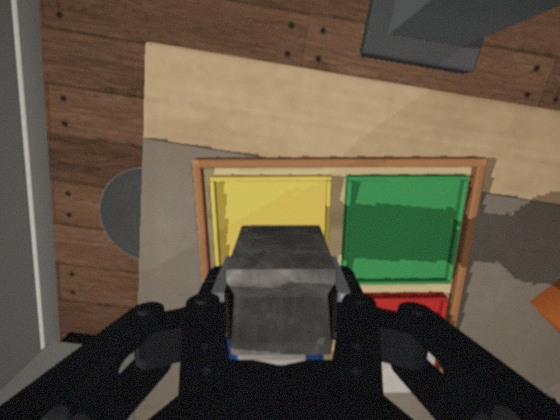

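Vee block is held upright over the yellow bin (270,200), with green beside it at (405,230). Lowering.

```bash
echo '[{"tx": -0.001, "ty": -0.005, "tz": 0.02, "jaw": 0.03}, {"tx": -0.001, "ty": -0.005, "tz": 0.038, "jaw": 0.03}, {"tx": -0.001, "ty": -0.005, "tz": 0.048, "jaw": 0.03}, {"tx": -0.001, "ty": -0.005, "tz": 0.054, "jaw": 0.03}, {"tx": -0.001, "ty": -0.005, "tz": 0.054, "jaw": 0.03}, {"tx": -0.001, "ty": -0.005, "tz": 0.054, "jaw": 0.03}]' | python3 -m creep; echo '[{"jaw": 0.045}, {"jaw": 0.054}, {"jaw": 0.06}, {"jaw": 0.06}, {"jaw": 0.06}, {"tz": -0.02, "jaw": 0.06}, {"tz": -0.06, "jaw": 0.06}, {"tz": -0.1, "jaw": 0.06}, {"tz": -0.14, "jaw": 0.06}, {"tz": -0.16, "jaw": 0.06}]' | python3 -m creep; python3 -c "
from h import *; c=snap('w9'); plan((.521,.22,.21),188.7);blobs(c,.018,(.3,.63,-.5,.5))"
```

```text
t: 20.6
position: [0.4948, -0.4036, 0.0365]
ee_rot: [-0.076, 0.997, -0.001, 0.0]
contact_force: [0.0, -1.1, -6.0]
width: 0.0408
grip_force: 64.5
t: 21.6
position: [0.4951, -0.4043, 0.1998]
ee_rot: [-0.076, 0.997, -0.002, 0.001]
contact_force: [-0.0, 0.8, 0.4]
width: 0.0599
grip_force: 0.0
pos [ 0.4956 -0.4049  0.2022] yaw -171.33 q6 -1.04 w 0.0599 -> rot [-0.0067  0.0039 -0.0006] shift [-0.1193  0.6139 -0.0115]
px [282. 197.] n 2116 top z 0.0576 c 0.4927 -0.4048 mean 0.4922 -0.4049 size 0.0393 0.0413 ang 8.8 rgb [108. 103.  95.]
px [506. 248.] n 2177 top z 0.0297 c 0.5151 -0.1566 mean 0.5144 -0.1569 size 0.0526 0.0483 ang 55.9 rgb [183. 107.  56.]
px [285. 273.] n 2061 top z 0.0377 c 0.5790 -0.3877 mean 0.5782 -0.3878 size 0.0503 0.0474 ang 8.9 rgb [154. 149. 142.]
px [375. 263.] n 1147 top z 0.0361 c 0.5521 -0.2894 mean 0.5536 -0.2916 size 0.0721 0.0363 ang 57.1 rgb [166. 160. 152.]
```

Vee block is seated: top 57.6 mm, centre (0.4927, -0.4048). Now the bright punch.

```bash
echo '[{"tx": -0.008, "ty": 0.045, "jaw": 0.06}, {"tx": -0.017, "ty": 0.092, "jaw": 0.06}, {"tx": -0.026, "ty": 0.139, "jaw": 0.06}, {"tx": -0.035, "ty": 0.186, "jaw": 0.06}, {"tx": -0.044, "ty": 0.233, "jaw": 0.06}, {"tx": -0.053, "ty": 0.28, "jaw": 0.06}, {"tx": -0.062, "ty": 0.327, "jaw": 0.06}, {"tx": -0.072, "ty": 0.374, "jaw": 0.06}, {"tx": -0.081, "ty": 0.42, "jaw": 0.06}, {"tx": -0.09, "ty": 0.466, "jaw": 0.06}]' | python3 -m creep|grep pos; echo '[{"tx": -0.009, "ty": 0.045, "jaw": 0.06}, {"tx": -0.018, "ty": 0.09, "jaw": 0.06}, {"tx": -0.025, "ty": 0.13, "jaw": 0.06}, {"tx": -0.029, "ty": 0.145, "jaw": 0.06}, {"tx": -0.029, "ty": 0.145, "jaw": 0.06}, {"tx": -0.029, "ty": 0.145, "jaw": 0.06}]' | python3 -m creep|grep pos; python3 -c "
from h import *; c=snap('w10'); plan((.52,.2215,.1),188.7);blobs(c,.012,(.3,.6,-.5,.5))"
```

```text
position: [0.5128, 0.0729, 0.1953]
position: [0.5199, 0.2181, 0.195]
pos [0.52   0.2176 0.1951] yaw -171.38 q6 0.01 w 0.0602 -> rot [-0.0005 -0.0004 -0.0014] shift [-0.0006  0.0039  0.0951]
px [ 24. 117.] n 1402 top z 0.0182 c 0.4807 -0.0398 mean 0.4807 -0.0399 size 0.0275 0.0481 ang 1.6 rgb [168. 163. 154.]
px [200. 147.] n 474 top z 0.0583 c 0.4821 0.1367 mean 0.4821 0.1367 size 0.0153 0.0158 ang 8.8 rgb [97. 92. 87.]
px [281. 203.] n 521 top z 0.0637 c 0.5185 0.2182 mean 0.5185 0.2181 size 0.0195 0.0189 ang 8.8 rgb [167. 162. 153.]
px [364. 256.] n 473 top z 0.0191 c 0.5747 0.3193 mean 0.5741 0.3191 size 0.0432 0.0234 ang 73.0 rgb [185. 175. 152.]
px [489. 273.] n 2721 top z 0.0270 c 0.5702 0.4573 mean 0.5677 0.4606 size 0.0597 0.0710 ang 0.6 rgb [179. 175. 166.]
```

View pics/w10.png

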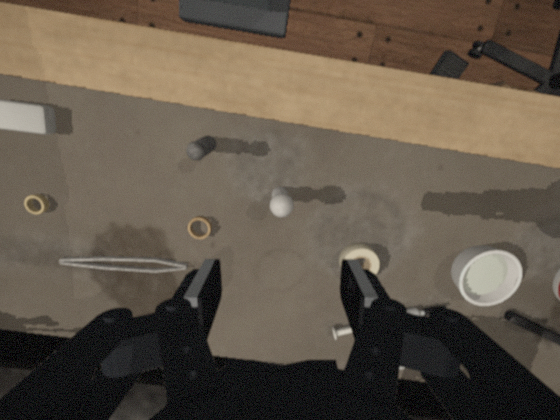

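Bright punch ball at (281,204), directly ahead and centred between the fingers. The dark punch (200,147) is well clear.

```bash
echo '[{"ty": 0.001, "tz": 0.03, "jaw": 0.05}, {"ty": 0.001, "tz": 0.07, "jaw": 0.05}, {"ty": 0.001, "tz": 0.105, "jaw": 0.05}, {"ty": 0.001, "tz": 0.135, "jaw": 0.05}, {"ty": 0.001, "tz": 0.158, "jaw": 0.05}, {"ty": 0.001, "tz": 0.172, "jaw": 0.05}, {"ty": 0.001, "tz": 0.178, "jaw": 0.05}, {"ty": 0.001, "tz": 0.178, "jaw": 0.05}]' | python3 -m creep; echo '[{"jaw": 0.04}, {"jaw": 0.03}, {"jaw": 0.024}, {"jaw": 0.018}, {"jaw": 0.01}, {"jaw": 0.005}, {"jaw": 0.005}, {"jaw": 0.005}, {"jaw": 0.005}]' | python3 -m creep; echo '[{"tz": -0.03, "jaw": 0.005}, {"tz": -0.07, "jaw": 0.005}, {"tz": -0.11, "jaw": 0.005}, {"tz": -0.15, "jaw": 0.005}, {"tz": -0.18, "jaw": 0.005}, {"tz": -0.18, "jaw": 0.005}]' | python3 -m creep; python3 -c "
from h import *; c=snap('w11'); plan((.477,-.309,.18),188.7)"
```

```text
t: 24.1
position: [0.5198, 0.219, 0.0172]
ee_rot: [-0.075, 0.997, -0.0, -0.0]
contact_force: [-1.0, 0.6, 0.9]
width: 0.0503
grip_force: 0.0
t: 25.0
position: [0.5202, 0.2198, 0.018]
ee_rot: [-0.076, 0.997, -0.0, 0.001]
contact_force: [-0.7, -0.2, 5.7]
width: 0.0155
grip_force: 57.4
t: 25.6
position: [0.5219, 0.2201, 0.2022]
ee_rot: [-0.076, 0.997, 0.0, 0.004]
contact_force: [0.1, 0.5, -0.8]
width: 0.0155
grip_force: 57.6
pos [0.521  0.2199 0.1995] yaw -171.33 q6 0.02 w 0.0152 -> rot [ 0.      0.0039 -0.0005] shift [ 0.1233 -0.5163  0.019 ]
```

View pics/w11.png

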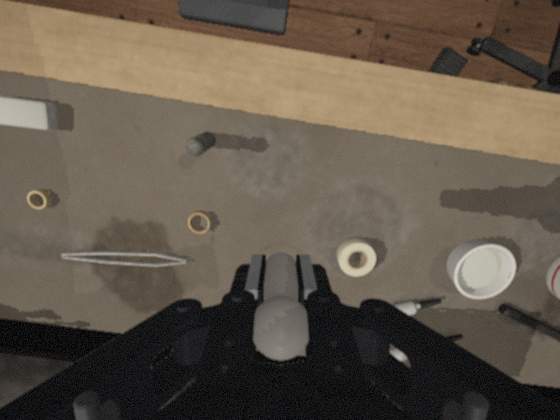

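The punch (280,300) is gripped by its shank, upright. Carrying it to green.

```bash
echo '[{"tx": 0.009, "ty": -0.04, "jaw": 0.005}, {"tx": 0.02, "ty": -0.086, "jaw": 0.005}, {"tx": 0.031, "ty": -0.132, "jaw": 0.005}, {"tx": 0.042, "ty": -0.178, "jaw": 0.005}, {"tx": 0.053, "ty": -0.224, "jaw": 0.005}, {"tx": 0.064, "ty": -0.27, "jaw": 0.005}, {"tx": 0.075, "ty": -0.316, "jaw": 0.005}, {"tx": 0.086, "ty": -0.362, "jaw": 0.005}, {"tx": 0.097, "ty": -0.408, "jaw": 0.005}, {"tx": 0.108, "ty": -0.454, "jaw": 0.005}]' | python3 -m creep|grep pos; echo '[{"tx": 0.01, "ty": -0.04, "jaw": 0.005}, {"tx": 0.015, "ty": -0.062, "tz": 0.02, "jaw": 0.005}, {"tx": 0.015, "ty": -0.062, "tz": 0.06, "jaw": 0.005}, {"tx": 0.015, "ty": -0.062, "tz": 0.1, "jaw": 0.005}, {"tx": 0.015, "ty": -0.062, "tz": 0.12, "jaw": 0.005}, {"tx": 0.015, "ty": -0.062, "tz": 0.12, "jaw": 0.005}, {"tx": 0.015, "ty": -0.062, "tz": 0.12, "jaw": 0.005}]' | python3 -m creep|grep pos; python3 -c "
from h import *; plan((.4775,-.3095,.0265),188.7)"
```

```text
position: [0.4803, -0.2469, 0.1956]
position: [0.4755, -0.3085, 0.0769]
pos [ 0.4755 -0.3085  0.0769] yaw -171.33 q6 -0.96 w 0.0151 -> rot [ 0.0012 -0.0008 -0.0005] shift [-0.0019 -0.0013  0.0504]
```

```bash
echo '[{"tx": -0.002, "ty": -0.001, "tz": 0.02, "jaw": 0.005}, {"tx": -0.002, "ty": -0.001, "tz": 0.037, "jaw": 0.005}, {"tx": -0.002, "ty": -0.001, "tz": 0.046, "jaw": 0.005}, {"tx": -0.002, "ty": -0.001, "tz": 0.05, "jaw": 0.005}, {"tx": -0.002, "ty": -0.001, "tz": 0.05, "jaw": 0.005}, {"tx": -0.002, "ty": -0.001, "tz": 0.05, "jaw": 0.005}, {"tx": -0.002, "ty": -0.001, "tz": 0.05, "jaw": 0.005}]' | python3 -m creep; python3 -c "
from h import *; plan((.4775,-.3095,.0265),188.7)"
```

```text
t: 28.05
position: [0.4785, -0.3102, 0.0283]
ee_rot: [-0.076, 0.997, -0.001, 0.0]
contact_force: [0.1, -0.5, -0.3]
width: 0.0153
grip_force: 57.8
pos [ 0.4785 -0.3102  0.0283] yaw -171.34 q6 -0.96 w 0.0153 -> rot [-0.0013  0.0008 -0.0006] shift [0.0009 0.0008 0.0018]
```

```bash
echo '[{"tz": 0.001, "jaw": 0.005}, {"tz": 0.002, "jaw": 0.005}, {"tz": 0.002, "jaw": 0.005}, {"tz": 0.002, "jaw": 0.005}]' | python3 -m creep|egrep 'pos|force'; echo '[{"tz": 0.002, "jaw": 0.02}, {"tz": 0.002, "jaw": 0.025}, {"tz": 0.002, "jaw": 0.031}, {"tz": 0.002, "jaw": 0.036}, {"tz": 0.002, "jaw": 0.036}, {"tz": 0.002, "jaw": 0.036}, {"tz": -0.015, "jaw": 0.036}, {"tz": -0.04, "jaw": 0.036}, {"tz": -0.08, "jaw": 0.036}, {"tz": -0.12, "jaw": 0.036}]' | python3 -m creep; echo '[{"ty": 0.045, "tz": -0.02, "jaw": 0.036}, {"ty": 0.09, "tz": -0.03, "jaw": 0.036}, {"ty": 0.13, "tz": -0.03, "jaw": 0.036}, {"ty": 0.13, "tz": -0.03, "jaw": 0.036}, {"ty": 0.13, "tz": -0.03, "jaw": 0.036}]' | python3 -m creep|grep pos; python3 -c "
from h import *; import pickle; from rig import optics
c=snap('w12');blobs(c,.018,(.3,.63,-.5,.5));bins(c)
t=optics.capture('top'); s=optics.capture('scene'); print('top');blobs(t,.018,(.3,.6,-.5,.5),20)
cv2.imwrite('pics/end.png',cv2.resize(s['frame'][130:330,100:420],None,fx=2.4,fy=2.4)[:,:,::-1])"
```

```text
position: [0.4783, -0.31, 0.026]
contact_force: [-1.9, 1.0, 6.2]
grip_force: 58.0
t: 29.45
position: [0.4776, -0.3092, 0.1462]
ee_rot: [-0.076, 0.997, 0.0, -0.0]
contact_force: [-0.6, -0.7, -0.6]
width: 0.0361
grip_force: 0.0
position: [0.4587, -0.1807, 0.1756]
px [ 36. 206.] n 3523 top z 0.0571 c 0.4927 -0.4014 mean 0.4936 -0.3994 size 0.0410 0.0462 ang 8.8 rgb [100.  96.  90.]
px [134. 209.] n 901 top z 0.0716 c 0.4760 -0.3053 mean 0.4760 -0.3055 size 0.0193 0.0196 ang 27.4 rgb [149. 145. 136.]
px [296. 258.] n 2012 top z 0.0296 c 0.5152 -0.1541 mean 0.5137 -0.1589 size 0.0491 0.0490 ang 56.0 rgb [193. 117.  61.]
px [398. 231.] n 8 top z 0.0184 c 0.4727 -0.0593 mean 0.4725 -0.0589 size 0.0033 0.0039 ang 87.6 rgb [206. 201. 190.]
px [400. 236.] n 8 top z 0.0185 c 0.4774 -0.0554 mean 0.4776 -0.0553 size 0.0053 0.0021 ang 55.2 rgb [206. 201. 191.]
px [396. 243.] n 8 top z 0.0187 c 0.4853 -0.0584 mean 0.4852 -0.0583 size 0.0029 0.0051 ang 21.3 rgb [208. 204. 193.]
px [405. 243.] n 9 top z 0.0187 c 0.4839 -0.0484 mean 0.4839 -0.0485 size 0.0043 0.0030 ang 15.6 rgb [204. 200. 189.]
px [4
[... 791 characters left out ...]
green [150. 175.] 2711 c 0.4596 -0.3121 size 0.0433 0.0790 ang 8.8 depth z 10/50/90% [0.0066 0.0075 0.0119]
top
px [146. 197.] n 91 top z 0.0307 c 0.5708 0.4588 mean 0.5664 0.4592 size 0.0646 0.0554 ang 89.8 rgb [228. 227. 214.]
px [193. 196.] n 24 top z 0.0233 c 0.5722 0.3131 mean 0.5730 0.3121 size 0.0128 0.0370 ang 24.7 rgb [238. 229. 191.]
px [335. 209.] n 59 top z 0.0325 c 0.5271 -0.1361 mean 0.5268 -0.1359 size 0.0085 0.0464 ang 60.3 rgb [236. 131.  43.]
px [420. 220.] n 236 top z 0.0601 c 0.4922 -0.4025 mean 0.4920 -0.4013 size 0.0402 0.0414 ang 9.2 rgb [147. 139. 114.]
px [248. 223.] n 35 top z 0.0604 c 0.4824 0.1356 mean 0.4828 0.1361 size 0.0111 0.0109 ang 44.9 rgb [127. 122. 112.]
```

View pics/w12.png

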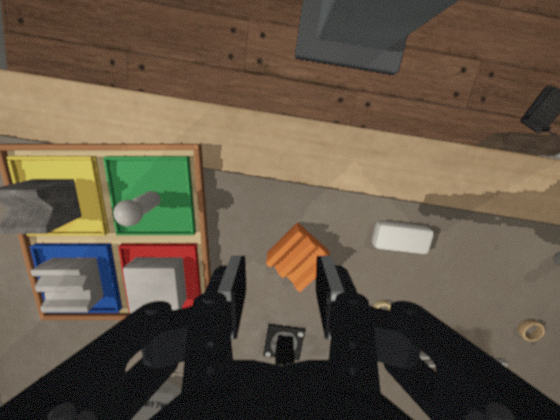

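View pics/end.png

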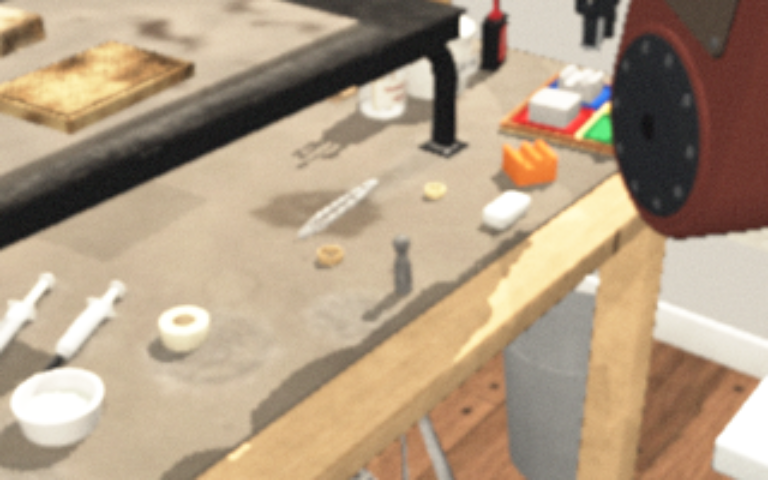

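Both pictures show all four tools in their bins, with the punch upright at wrist (130,210) and its top at 71.6 mm (about 8+65). The dark punch and rubber block have not moved, and the arm is clear, so I'm handing in.

```bash
python3 -c "
from rig import r; print(r.close_job())"
```

```text
the job is handed in; nothing more can be done
None
```

All four tools are in their own bins, upright and released; the dark punch and rubber block were left where they stood, and the job was handed in at about 30 s (no verdict was returned).

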